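# Setting block from the open die back to its labelled slot

## Task

The die is set up, so put its setting block away: lift the cross-shaped steel block out of the open die and lay it fully home in its own sloping slot on the rack, the one whose label shows the cross. Lower it in, tilted like the slot, without dropping it, and leave the other two blocks where they are.

Things in the scene. Friction and masses are not known exactly. Their poses are not given: they have to be found in the camera images.
- cross_block: Steel setting block to put away, at first in the die cavity. From above a cross: bar 80 (y) x 20 (x) mm with a 30 mm wide arm across its middle, 44 over all; 18 thick; about 0.43 kg. On top a central grip rib 30 (x) x 14 (y) mm, 32 high (top 50 above underside). Origin: centre of underside; y along its length, z up through the rib.
- die: Lower half of the open die, fixed, dark steel, 130 (x) x 170 (y) x 30 mm; in its middle a cavity 56 (x) x 92 (y) mm, 12 deep (floor 18 above the bench); at its corners four guide pins 14 thick, 30 high, at x +-50, y +-70. Origin: centre of underside.
- nest_cross: The cross block's own slot, empty at the start. Recess 90 (y) x 54 (x) mm, walls 12 high (all 3 slots alike, grey stands 106 wide), floor sloping 35 deg, facing the robot side. Origin: centre of recess floor; x up the slope, y level, z square out of the floor. White label on the level stand top, 69 mm behind and 26 above the origin, shows a cross.
- nest_dogbone: The dogbone block's slot, empty at the start, not to be used. Recess 90 (y) x 54 (x) mm, walls 12 high (all 3 slots alike, grey stands 106 wide), floor sloping 35 deg, facing the robot side. Origin: centre of recess floor; x up the slope, y level, z square out of the floor. White label on the level stand top, 69 mm behind and 26 above the origin, shows a dogbone (narrow middle, two wide ends).
- nest_bar: The plain bar block's slot, with that block lying in it. Recess 90 (y) x 54 (x) mm, walls 12 high (all 3 slots alike, grey stands 106 wide), floor sloping 35 deg, facing the robot side. Origin: centre of recess floor; x up the slope, y level, z square out of the floor. White label on the level stand top, 69 mm behind and 26 above the origin, shows a plain rectangle.
- dogbone_block: Steel setting block still in use, lying on the bench in front of the rack; leave alone. 80 x 44 x 18 mm with a narrow 20 mm middle and two 16 mm long wide ends. On top a central grip rib 30 (x) x 14 (y) mm, 32 high (top 50 above underside). Origin: centre of underside; y along its length, z up through the rib.
- bar_block: Steel setting block lying in its own slot; leave alone. Plain rectangle 80 x 44 x 18 mm. On top a central grip rib 30 (x) x 14 (y) mm, 32 high (top 50 above underside). Origin: centre of underside; y along its length, z up through the rib.

How it is judged:
By the outcome, as a careful person would: the job done as asked, in the order asked, and still so for the second after the job is handed in, with the robot touching nothing.
It also fails if it takes over 37 s, if anything falls off the work surface, if the arm or the gripper's body presses on something with over 40 N, if the wrist force passes 120 N, or if a joint passes its speed limit or range.

## Robot

A 6-joint arm with a two-finger parallel gripper is mounted at the origin on the work surface. World frame = base frame: x ahead of the robot, y to its left, z up, the work surface at z = 0. Lengths are in m, angles in rad, forces in N, time in s.
With the tool pointing down it reaches from about 0.35 to 0.775 m from the base axis. Payload 5.5 kg.
Tool frame: the origin (TCP) lies at the very end of the fingers, on their centre line; the grasp point (between the pads) lies 19 mm behind it; z points along the fingers, y is the line along which they close (so a half turn about z gives the same grasp; the last joint's range is limited). The gripper opens to 85 mm and grips with 20 to 120 N. Pads are 22 mm wide; open, the fingers measure 114 mm over their backs; the gripper's body (76 mm by 85 mm) begins 54 mm behind the grasp point. The pads swing forward as they close: fully open they stand 13 mm farther back than shut.
Start: joints at [1.068, 0.313, 0.046, 1.304, 0, 1.431], TCP at [0.204, 0.538, 0.231] pointing down, gripper open.
Joint ranges: [-2.76, 2.76], [-0.86, 1.69], [-1.03, 1.26], [-2.2, 2.34], [-1.47, 1.5], [-3.14, 3.14]. Speed limits (rad/s): [2.57, 2.57, 3.14, 3.14, 3.14, 3.14].

## Interface

Orientations are given as a unit quaternion [w, x, y, z].
In Python, from workcell import get_state, read_camera, calibration, hand_in gives the robot as it stands.
- The arm moves only by the tool drive_tool, never from a script. Its argument "deltas" is a list that holds one entry, the list of rows, each a list of 7 numbers: the closure in counts, from 0 (fully open) to 255 (shut), then the shift along the tool's x, y, z in m, then the turn, a rotation vector about the tool's x, y, z in degrees. A call has 1 to 12 rows; each row is the pose to reach, as a shift and turn from the pose commanded when the call began, along the tool's axes at that moment; what a row does not reach only later rows make up. A row lasts 1/8 s, in which the tool goes at most 62.5 mm and 10.7 degrees, less where a joint would pass 70% of its speed; a pose out of reach is approached as far as the arm can. A call with a gripper value outside its range is refused whole. The fingers move at their own pace and stop on an object; "newtons" is the grip in N (left out, the last holds). Time passes only in rows, so rows that repeat a pose let the fingers close. It gives the time, the measured TCP pose, the force, the opening and the grip force at its end, in the units of the state.
- get_state(): the state, without advancing time (a new reading comes with each control period).
- read_camera(name): name is "scene" or "top" or "wrist"; returns (picture, depth): 400x640x3 uint8, red, green, blue; 400x640 float32, m along the optical axis (not along the pixel's ray), 0 where there is no reading.
- calibration(name): a dict with "mtx" (3x3 intrinsics, pixels), "world_from_camera" (4x4, takes a point from camera to world coordinates). Camera axes: x right, y up, looking along -z (the intrinsics and any distortion apply to the point x, -y, -z); pixel columns grow to the right and rows downward; lengths in m; the calibration is good to about 2 mm. A picture is of the moment at which its call begins: read the wrist's pose just before it. calibration takes no time and is no camera call; for the wrist camera it gives the pose at the moment of the call.
- hand_in(): hands the job in; it is judged then, once.
The state is a dict: "clock": time; "joint_pos": joint angles; "qvel": joint speeds; "tau": joint torques, N m; "tcp_pos": TCP position; "orientation": TCP orientation; "wrist_force": force on the tool from outside, world axes, zero at the start; "ft_torque": the same for the moment, N m; "finger_gap": finger opening in m; "grip_force": force on a finger pad.
Only numpy, scipy, OpenCV 4.12 (cv2) and the standard library are available. Lean on these libraries where they do the work, as an engineer would, in place of code of your own. Each camera call takes 0.05 s, during which the arm holds its last target. There are 200 camera calls.

## Working session

There is one attempt and no reset: what is moved stays moved. The work goes in short steps, Python scripts to look and compute and a tool call to move; the robot and the scene stay as the last step left them, time stands still between calls to the robot, and variables do not carry over. Pictures are saved under pics/ and viewed, at most 10 in all, crops included, and the job is handed in when it is done.

Besides the shell and the picture viewer there is one more tool, called after "Request:" as name(argument=value, ...), one argument or row to a line, values as JSON. drive_tool: Moves the arm, as the interface text tells. Its arguments: {"type":"object","properties":{"deltas":{"type":"array","items":{"type":"array","items":{"type":"array","items":{"type":"number"}}}},"newtons":{"type":"number"}},"required":["deltas"]}

```bash
ls; mkdir -p pics; cat > h.py <<'E'
import numpy as np, cv2
from workcell import *
def shot(n,f):
    c=calibration(n); p,d=read_camera(n); cv2.imwrite('pics/%s.png'%f,p[:,:,::-1]); np.savez('pics/%s.npz'%f,p=p,d=d,K=c['mtx'],T=c['world_from_camera']); return p,d,c
def cloud(d,K,T):
    v,u=np.mgrid[0:400,0:640]; 
    P=np.stack([(u-K[0,2])/K[0,0]*d,-(v-K[1,2])/K[1,1]*d,-d],-1)
    return P@T[:3,:3].T+T[:3,3]
E
python3 - <<'E'
from h import *
for n in('scene','top'):
    p,d,c=shot(n,n+'0'); print(n,c,(d>0).mean(),d[d>0].min(),d.max())
print(get_state())
a=cv2.imread('pics/scene0.png')
E
```

```text
pics
scene {'mtx': array([[389.52820487,   0.        , 318.02509487],
       [  0.        , 389.52820487, 196.49162058],
       [  0.        ,   0.        ,   1.        ]]), 'world_from_camera': array([[ 0.41518093, -0.6967524 ,  0.5849452 ,  1.09880427],
       [ 0.90969488,  0.31164157, -0.27447179, -0.29919859],
       [ 0.00894563,  0.64607711,  0.76321972,  0.79066322],
       [ 0.        ,  0.        ,  0.        ,  1.        ]])} 0.9959921875 0.62256914 3.2490954
top {'mtx': array([[490.86136439,   0.        , 311.30920177],
       [  0.        , 490.86136439, 203.14259701],
       [  0.        ,   0.        ,   1.        ]]), 'world_from_camera': array([[-0.02546839,  0.98616907, -0.16377403,  0.35863634],
       [-0.99967319, -0.02548609,  0.00199344, -0.03307942],
       [-0.00220809,  0.16377128,  0.98649587,  1.09871844],
       [ 0.        ,  0.        ,  0.        ,  1.        ]])} 0.9960390625 0.80136645 2.026238
{'clock': 0.1, 'joint_pos': array([1.06841595e+00, 3.13910166e-01, 4.51232695e-02, 1.30361592e+00,
       1.07793332e-05, 1.43117337e+00]), 'qvel': array([-0.00238311,  0.0009051 ,  0.00155313, -0.00138781, -0.00076265,
       -0.00119582]), 'tau': array([ 1.50962223e-03, -4.81725740e+01,  2.99243367e+01,  1.27167546e-02,
       -1.79645208e-04, -1.35116503e-05]), 'tcp_pos': array([0.203842  , 0.53717802, 0.23051921]), 'orientation': array([-2.58551158e-04,  1.80385785e-01,  9.83595610e-01, -7.60512090e-04]), 'wrist_force': array([-0.55204347, -0.35017591, -0.0908608 ]), 'ft_torque': array([ 0.01463854, -0.02396692, -0.00123188]), 'grip_force': 0.0, 'finger_gap': 0.08587929054013116}
```

View pics/top0.png

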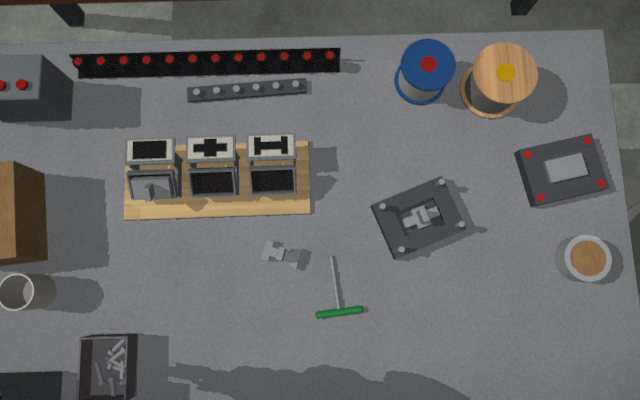

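View pics/scene0.png

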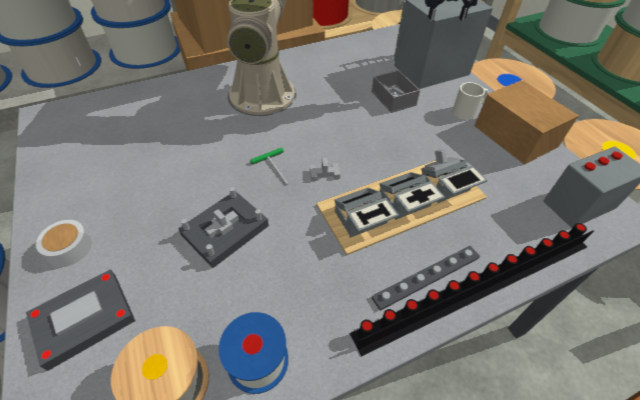

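The top view shows the cross block in the die at about (421,215). The middle rack slot, at (213,181), carries the cross label at (211,147), the bar block lies in the left slot, and the dogbone block is on the bench at (285,252). The scene view agrees, with the cross label at (418,197).

```bash
cat > m.py <<'E'
from h import *
def ld(f): z=np.load('pics/%s.npz'%f); return z['p'],z['d'],cloud(z['d'],z['K'],z['T'])
def rect(X):
    (c,s,a)=cv2.minAreaRect((X[:,:2]*1000).astype(np.float32)); return np.round(c,1),np.round(s,1),round(a,1)
E
python3 - <<'E'
from m import *
for n,db,lb in(('top0',(360,170,480,265),(185,132,238,200)),('scene0',(175,180,275,270),(370,165,450,225))):
    p,d,P=ld(n); print(n)
    x0,y0,x1,y1=db; Q=P[y0:y1,x0:x1].reshape(-1,3)
    h,e=np.histogram(Q[:,2],bins=np.arange(-.01,.09,.004)); print(list(zip(np.round(e*1000).astype(int),h)))
    top=Q[(Q[:,2]>.056)]
    # pins vs rib: cluster
    c0=np.median(Q[(Q[:,2]>.026)&(Q[:,2]<.034)],0); print('die ctr',c0, rect(Q[(Q[:,2]>.02)]))
    r=top[np.linalg.norm(top[:,:2]-c0[:2],axis=1)<.04]; print('rib',len(r),r.mean(0),r[:,2].max(),rect(r))
    pins=Q[(Q[:,2]>.048)&(np.linalg.norm(Q[:,:2]-c0[:2],axis=1)>.055)]
    if len(pins)>4:
        _,L,C=cv2.kmeans(pins[:,:2].astype(np.float32),4,None,(3,50,1e-5),10,2); print('pins',C,C.mean(0),np.bincount(L.ravel()))
    x0,y0,x1,y1=lb; Q=P[y0:y1,x0:x1]; g=p[y0:y1,x0:x1].astype(int)
    w=(g.min(-1)>165)&(g.max(-1)-g.min(-1)<40); W=Q[w]
    print('label',len(W),np.median(W,0),rect(W))
    # surface normals: floor pixels dark inside sloped
    k=(g.max(-1)<45); print('dark',k.sum())
    lab,n_=cv2.connectedComponents(k.astype(np.uint8))
    for i in range(1,lab):
        S=Q[n_==i]
        if len(S)>60:
            c=S.mean(0); v=np.linalg.svd(S-c)[2]; print(len(S),c,'n',v[2],'slope',np.degrees(np.arccos(abs(v[2,2]))),v[0],np.ptp((S-c)@v[0]),np.ptp((S-c)@v[1]))
E
```

```text
top0
[(np.int64(-10), np.int64(23)), (np.int64(-6), np.int64(1452)), (np.int64(-2), np.int64(4423)), (np.int64(2), np.int64(813)), (np.int64(6), np.int64(27)), (np.int64(10), np.int64(34)), (np.int64(14), np.int64(292)), (np.int64(18), np.int64(232)), (np.int64(22), np.int64(156)), (np.int64(26), np.int64(1829)), (np.int64(30), np.int64(1403)), (np.int64(34), np.int64(299)), (np.int64(38), np.int64(60)), (np.int64(42), np.int64(19)), (np.int64(46), np.int64(19)), (np.int64(50), np.int64(19)), (np.int64(54), np.int64(48)), (np.int64(58), np.int64(93)), (np.int64(62), np.int64(41)), (np.int64(66), np.int64(57)), (np.int64(70), np.int64(10)), (np.int64(74), np.int64(0)), (np.int64(78), np.int64(0)), (np.int64(82), np.int64(0))]
die ctr [ 0.49761122 -0.26979085  0.02963625] (array([ 466.4, -183.5]), array([130.2, 358.1]), 21.0)
rib 104 [ 0.49808278 -0.27280616  0.06680855] 0.07245052468296875 (array([ 498.3, -273.7]), array([29.6, 14.4]), 19.6)
pins [[ 0.47780544 -0.3522086 ]
 [ 0.35863623 -0.03307942]
 [ 0.4724006  -0.20519172]
 [ 0.5705823  -0.31681037]] [ 0.4698561  -0.22682253] [43 5
[... 1347 characters left out ...]
419] 0.07109932262196739 (array([ 499.3, -272.7]), array([30. , 14.1]), 19.2)
pins [[ 0.57365215 -0.31642142]
 [ 1.0988044  -0.2991985 ]
 [ 0.47690848 -0.20377436]
 [ 0.48097774 -0.35213146]] [ 0.6575857  -0.29288143] [43 34 74 42]
label 501 [0.65610541 0.14246582 0.08197967] (array([811.1, -53.6]), array([147.8, 742. ]), 38.2)
dark 323
172 [0.65576721 0.17629111 0.08697434] n [ 0.81712201 -0.0734054  -0.57177205] slope 55.12611127638591 [ 0.46102712 -0.51223359  0.72461765] 0.983680129194019 0.056766997763635224
106 [0.65396464 0.06522372 0.082972  ] n [ 0.0091794  -0.01726451 -0.99980882] slope 1.1203829861532042 [ 0.07429949 -0.99707532  0.01789947] 0.04590961209023309 0.03417239590082338
```

```bash
python3 - <<'E'
import cv2,numpy as np
a=cv2.imread('pics/top0.png'); b=cv2.imread('pics/scene0.png')
r=lambda i:cv2.resize(i,(400,300),interpolation=cv2.INTER_CUBIC)
cv2.imwrite('pics/c0.png',np.vstack([np.hstack([r(a[170:266,362:490]),r(b[180:270,170:290])]),np.hstack([r(a[130:205,165:265]),r(b[150:240,340:460])])]))
E
```

```text
(no output)
```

View pics/c0.png

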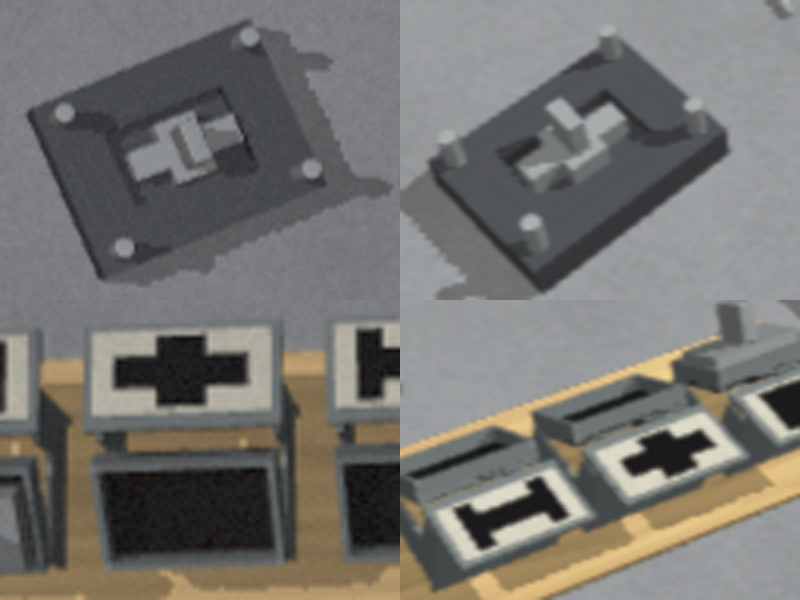

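The crop shows the cross block lying in the die, with its rib free at crop position (190,138). The middle slot is empty and its label shows a cross. The rib comes out at about (0.499, -0.273, 0.068) m at 19.5° in both views. Next I fit the nest and work out the first move.

```bash
cat >> m.py <<'E'
def nest(n,lb):
    """label centre/yaw and floor plane of the slot; lb pixel box"""
    p,d,P=ld(n); x0,y0,x1,y1=lb; g=p.astype(int); ok=np.zeros(d.shape,bool); ok[y0:y1,x0:x1]=True; ok&=d>0
    dk=ok&(g.max(-1)<50)
    _,L,st,_=cv2.connectedComponentsWithStats(dk.astype(np.uint8))
    for i in range(1,len(st)):
        S=P[L==i]
        if len(S)<60: continue
        S=S[np.linalg.norm(S-np.median(S,0),axis=1)<.07]; c=np.median(S,0)
        for _ in range(5):
            v=np.linalg.svd(S-S.mean(0),full_matrices=False)[2]; r=abs((S-S.mean(0))@v[2]); S=S[r<max(.003,2*r.std())] if (r>.006).any() else S
        nn=v[2]*np.sign(v[2,2]); m=(L==i)
        print(n,'dark',len(S),'c',S.mean(0).round(4),'n',nn.round(3),'slope',np.degrees(np.arccos(nn[2])).round(1),'rect(img)',rect(S))
    w=ok&(g.min(-1)>120)&(g.max(-1)-g.min(-1)<45)&(abs(P[...,2]-.082)<.008); W=P[w]
    print(n,'label',len(W),'medz',np.median(W[:,2]).round(4),rect(W))
E
python3 - <<'E'
from m import *
nest('top0',(185,132,240,200)); 
nest('scene0',(388,170,444,216))
p,d,P=ld('top0')
print('white px',p[140,190],p[147,210],p[180,213])
for n,db in(('top0',(360,170,480,265)),('scene0',(175,180,275,270))):
    p,d,P=ld(n); x0,y0,x1,y1=db; Q=P[y0:y1,x0:x1][d[y0:y1,x0:x1]>0]
    Q=Q[(np.linalg.norm(Q[:,:2]-[.499,-.273],axis=1)<.03)&(Q[:,2]>.06)]
    print(rect(Q),np.percentile(Q[:,2],[10,50,90]))
s=get_state(); from scipy.spatial.transform import Rotation as R
q=s['orientation']; M=R.from_quat(q[[1,2,3,0]]).as_matrix(); print(M)
a=np.radians(19.5)
for sg in(1,-1):
    x=sg*np.array([np.cos(a),np.sin(a),0]); z=np.array([0,0,-1]); G=np.stack([x,np.cross(z,x),z],1)
    print('turn deg',np.degrees(R.from_matrix(M.T@G).as_rotvec()),'shift',M.T@(np.array([.499,-.273,.20])-s['tcp_pos']))
c=calibration('wrist')['world_from_camera']; print('cam in tool',M.T@(c[:3,3]-s['tcp_pos']),M.T@c[:3,:3])
E
```

```text
top0 dark 322 c [0.6542 0.1788 0.0829] n [0.01  0.007 1.   ] slope 0.7 rect(img) (array([654.6, 179.8]), array([67.6, 36.8]), 87.3)
top0 dark 744 c [0.5835 0.1803 0.055 ] n [-0.58  -0.008  0.815] slope 35.5 rect(img) (array([583. , 179.9]), array([39.8, 87.5]), 0.3)
top0 label 580 medz 0.0816 (array([654.7, 179.9]), array([50.3, 97.6]), 0.9)
scene0 dark 177 c [0.6531 0.1795 0.0829] n [0.009 0.006 1.   ] slope 0.6 rect(img) (array([653.2, 179.7]), array([36.3, 60.1]), 25.2)
scene0 label 593 medz 0.0816 (array([650.2, 177.5]), array([ 57.5, 188.5]), 0.6)
white px [178 173 161] [31 30 32] [28 29 27]
(array([ 498.3, -273.7]), array([29.6, 14.4]), 19.6) [0.06293453 0.06727734 0.0699865 ]
(array([ 499.3, -272.7]), array([30. , 14.1]), 19.2) [0.06450962 0.06800089 0.06972222]
[[-9.34921803e-01  3.54852939e-01 -7.82990709e-04]
 [ 3.54853726e-01  9.34920780e-01 -1.40279480e-03]
 [ 2.34248428e-04 -1.58935061e-03 -9.99998710e-01]]
turn deg [-5.70875763e-02  1.05026440e-01  1.39715493e+02] shift [-0.56345149 -0.65266608  0.03142458]
turn deg [ -0.08256217  -0.04487703 -40.28446097] shift [-0.56345149 -0.65266608  0.03142458]
cam in tool [ 0.08393998 -0.00092788 -0.14276893] [[-8.34358263e-04  9.44865182e-01  3.27458534e-01]
 [ 9.99999640e-01  7.36743207e-04  4.22144923e-04]
 [ 1.57617189e-04  3.27458768e-01 -9.44865456e-01]]
```

Both views agree. The nest origin is near (0.584, 0.180, 0.056) m with a 35.5° slope and about 0.6° yaw, and the rib is at (0.499, -0.273). I'm moving toward the die now.

Request:
drive_tool(
  deltas=[
    [[0,-0.017,-0.02,0.001,0,0,-3],[0,-0.045,-0.052,0.002,0,0,-6],[0,-0.084,-0.098,0.004,0,0,-10],[0,-0.124,-0.144,0.006,0,0,-14],[0,-0.163,-0.19,0.008,0,0,-18],[0,-0.203,-0.235,0.01,0,0,-22],[0,-0.242,-0.281,0.012,0,0,-26],[0,-0.282,-0.327,0.014,0,0,-30],[0,-0.321,-0.373,0.016,0,0,-34],[0,-0.36,-0.418,0.018,0,0,-38],[0,-0.4,-0.464,0.02,0,0,-40],[0,-0.439,-0.509,0.022,0,0,-40.2]],
  ],
)

```text
clock: 1.6
tcp_pos: [0.434, -0.0961, 0.2091]
orientation: [0.0, -0.168, 0.986, 0.0]
wrist_force: [0.9, 0.3, 0.3]
finger_gap: 0.0857
grip_force: 0.0
```

```bash
cat >> m.py <<'E'
from scipy.spatial.transform import Rotation as R
def to(pos,xdir,zdir):
    s=get_state(); M=R.from_quat(s['orientation'][[1,2,3,0]]).as_matrix()
    z=np.array(zdir)/np.linalg.norm(zdir); x=np.array(xdir)-np.dot(xdir,z)*z; x/=np.linalg.norm(x)
    G=np.stack([x,np.cross(z,x),z],1)
    print('t',s['clock'],'at',s['tcp_pos'].round(4),'q',s['joint_pos'].round(2),'shift',(M.T@(np.array(pos)-s['tcp_pos'])).round(4),'turn',np.degrees(R.from_matrix(M.T@G).as_rotvec()).round(1),'f',s['wrist_force'].round(1))
E
python3 - <<'E'
from m import *
a=np.radians(19.5); to([.499,-.273,.2],[-np.cos(a),-np.sin(a),0],[0,0,-1])
E
```

```text
t 1.6 at [ 0.434  -0.0961  0.2091] q [-0.4   0.07 -0.31  1.19  0.   -0.74] shift [-0.0025 -0.1884  0.009 ] turn [ 0.   0.  -0.1] f [0.9 0.3 0.3]
```

Request:
drive_tool(
  deltas=[
    [[0,-0.001,-0.06,0.003,0,0,0],[0,-0.001,-0.115,0.006,0,0,0],[0,-0.002,-0.165,0.009,0,0,0],[0,-0.0025,-0.1885,0.009,0,0,0],[0,-0.0025,-0.1885,0.009,0,0,0]],
  ],
)

```text
clock: 2.22
tcp_pos: [0.4988, -0.2724, 0.1991]
orientation: [-0.0, -0.168, 0.986, 0.001]
wrist_force: [-0.5, 0.9, -0.2]
finger_gap: 0.0852
grip_force: 0.0
```

```bash
python3 - <<'E'
from m import *
p,d,c=shot('wrist','w1'); P=cloud(d,c['mtx'],c['world_from_camera'])
Q=P[(d>0)]; k=(np.linalg.norm(Q[:,:2]-[.499,-.273],axis=1)<.03)&(Q[:,2]>.058)&(Q[:,2]<.08); Q=Q[k]
print(len(Q),rect(Q),np.percentile(Q[:,2],[10,50,90]))
t=Q[Q[:,2]>.0655]; print('top',rect(t))
z=P[(d>0)&(np.linalg.norm(P[...,:2]-[.499,-.273],axis=2)<.05)]
for lo,hi in((.012,.023),(.027,.033),(.033,.04)): print(lo,((z[:,2]>lo)&(z[:,2]<hi)).sum(),np.median(z[(z[:,2]>lo)&(z[:,2]<hi)],0))
b=z[(z[:,2]>.0335)&(z[:,2]<.040)]; print('block top',rect(b))
a=np.radians(19.5); to([.499,-.273,.04],[-np.cos(a),-np.sin(a),0],[0,0,-1])
E
```

```text
620 (array([ 498.4, -274.9]), array([29.3, 13.4]), 19.3) [0.06646855 0.06789635 0.06878479]
top (array([ 498.4, -275. ]), array([29.4, 13.3]), 19.6)
0.012 2294 [ 0.49705252 -0.25967476  0.01823773]
0.027 3498 [ 0.47964717 -0.2768746   0.03011235]
0.033 2148 [ 0.496732   -0.27788062  0.03608907]
block top (array([ 498.9, -274.4]), array([44.7, 80.2]), 19.9)
t 2.275 at [ 0.4984 -0.2711  0.1994] q [-0.64  0.31 -0.04  1.23  0.   -0.98] shift [-1.000e-04 -2.300e-03  1.594e-01] turn [ 0.1 -0.  -0.1] f [0.3 0.7 0.3]
```

View pics/w1.png

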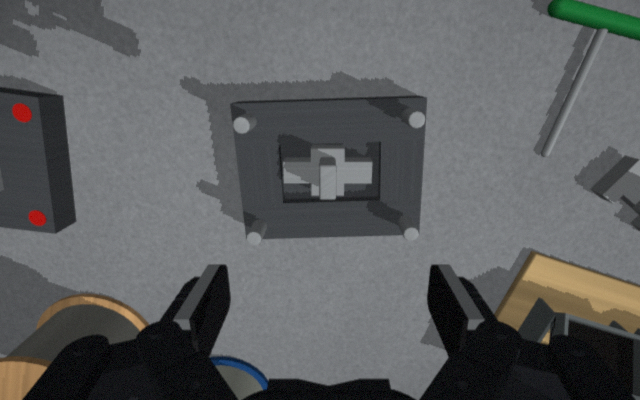

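The wrist view shows the cross block in the cavity with its rib at about (328,180), clear of the guide pins. The heights match: rib top 0.068, block top 0.036, cavity floor 0.018. I descend and grip.

Request:
drive_tool(
  deltas=[
    [[0,0,-0.001,0.04,0,0,0],[0,0,-0.002,0.085,0,0,0],[0,0,-0.002,0.125,0,0,0],[0,0,-0.002,0.15,0,0,0],[60,0,-0.002,0.158,0,0,0],[255,0,-0.002,0.158,0,0,0],[255,0,-0.002,0.158,0,0,0],[255,0,-0.002,0.158,0,0,0],[255,0,-0.002,0.158,0,0,0],[255,0,-0.002,0.158,0,0,0],[255,0,-0.002,0.158,0,0,0]],
  ],
  newtons=70,
)

```text
clock: 3.65
tcp_pos: [0.5005, -0.2734, 0.0438]
orientation: [0.001, -0.169, 0.986, -0.001]
wrist_force: [-0.4, 0.8, 6.4]
finger_gap: 0.0126
grip_force: 70.6
```

Request:
drive_tool(
  deltas=[
    [[255,0,0,-0.01,0,0,0],[255,0,0,-0.03,0,0,0],[255,0,0,-0.06,0,0,0],[255,0,0,-0.1,0,0,0],[255,0,0,-0.14,0,0,0],[255,0,0,-0.16,0,0,0],[255,0,0,-0.16,0,0,0]],
  ],
  newtons=80,
)

```text
clock: 4.53
tcp_pos: [0.5002, -0.2735, 0.204]
orientation: [0.001, -0.169, 0.986, -0.001]
wrist_force: [-0.2, -0.8, -3.7]
finger_gap: 0.0122
grip_force: 78.6
```

```bash
python3 - <<'E'
from m import *
p,d,c=shot('wrist','w2')
s=get_state(); print(s['finger_gap'],s['wrist_force'])
M=R.from_quat(s['orientation'][[1,2,3,0]]).as_matrix()
P=cloud(d,c['mtx'],c['world_from_camera']); T=(P-s['tcp_pos'])@M   # tool frame
k=(d>0)&(abs(T[...,0])<.06)&(abs(T[...,1])<.055)&(T[...,2]<.04)&(T[...,2]>-.04)
g=p.astype(int)
for lo in np.arange(-.04,.04,.006):
    S=T[k&(T[...,2]>=lo)&(T[...,2]<lo+.006)]
    if len(S)>20: print(round(lo,3),len(S),S.min(0).round(3),S.max(0).round(3))
b=np.radians(.6); n=np.array([-np.sin(np.radians(35)),0,np.cos(np.radians(35))]); 
C,S_=np.cos(b),np.sin(b); Rz=np.array([[C,-S_,0],[S_,C,0],[0,0,1]]); n=Rz@n; x=Rz@np.array([np.cos(np.radians(35)),0,np.sin(np.radians(35))])
o=np.array([.584,.180,.056])
to(o+n*.14,-x,-n)
E
```

```text
0.01228195569490003 [ 0.93929085 -0.80227665 -4.2219651 ]
-0.04 938 [-0.011 -0.021 -0.04 ] [ 0.012  0.018 -0.034]
-0.034 684 [-0.01  -0.022 -0.034] [ 0.012  0.018 -0.028]
-0.028 2698 [-0.014 -0.021 -0.028] [ 0.017  0.018 -0.022]
-0.022 686 [ 0.006 -0.021 -0.022] [ 0.017  0.018 -0.016]
-0.016 609 [ 0.006 -0.022 -0.016] [ 0.017  0.018 -0.01 ]
-0.01 374 [ 0.006 -0.02  -0.01 ] [ 0.017  0.017 -0.004]
-0.004 170 [ 0.014 -0.009 -0.004] [0.017 0.005 0.002]
0.002 5392 [-0.01  -0.042  0.002] [0.024 0.038 0.008]
0.008 820 [-0.01  -0.042  0.008] [0.024 0.038 0.014]
0.014 729 [ 0.01  -0.042  0.014] [0.024 0.038 0.02 ]
0.02 441 [ 0.01  -0.042  0.02 ] [0.024 0.038 0.025]
t 4.575 at [ 0.4995 -0.273   0.2024] q [-0.64  0.31 -0.03  1.23  0.   -0.98] shift [-0.1542  0.425   0.0316] turn [  5.7 -34.7  18.2] f [ 0.9 -0.8 -4.2]
```

View pics/w2.png

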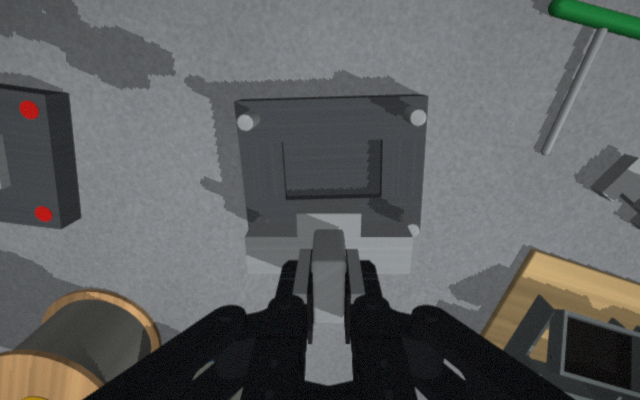

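The wrist view shows the block held by its rib at about (328,240), centred between the pads, and the die cavity at (333,168) is now empty. I carry it to hover over the slot and tilt it on the way.

Request:
drive_tool(
  deltas=[
    [[255,-0.005,0.013,0.001,0.2,-1.0,0.5],[255,-0.015,0.042,0.003,0.6,-3.5,1.8],[255,-0.031,0.085,0.006,1.1,-6.9,3.6],[255,-0.048,0.132,0.01,1.8,-10.8,5.7],[255,-0.065,0.179,0.013,2.4,-14.6,7.7],[255,-0.082,0.226,0.017,3.0,-18.5,9.7],[255,-0.099,0.273,0.02,3.7,-22.3,11.7],[255,-0.116,0.32,0.024,4.3,-26.1,13.7],[255,-0.131,0.362,0.027,4.9,-29.5,15.5],[255,-0.143,0.395,0.029,5.3,-32.3,16.9],[255,-0.151,0.416,0.031,5.6,-34,17.8],[255,-0.154,0.425,0.032,5.7,-34.7,18.2]],
  ],
)

```text
clock: 6.08
tcp_pos: [0.5003, 0.1804, 0.1675]
orientation: [0.299, -0.006, 0.954, 0.002]
wrist_force: [0.0, -1.1, -3.7]
finger_gap: 0.013
grip_force: 78.8
```

Request:
drive_tool(
  deltas=[
    [[255,0,0,0,0,0,0],[255,0,0,0,0,0,0]],
  ],
)

```text
clock: 6.32
tcp_pos: [0.5034, 0.1784, 0.17]
orientation: [0.3, -0.005, 0.954, 0.002]
wrist_force: [0.0, 0.4, -3.5]
finger_gap: 0.0124
grip_force: 78.8
```

```bash
cat >> m.py <<'E'
t35=np.radians(35); b_=np.radians(.6); Rz=R.from_euler('z',b_).as_matrix()
n_=Rz@[-np.sin(t35),0,np.cos(t35)]; x_=Rz@[np.cos(t35),0,np.sin(t35)]; o_=np.array([.584,.180,.056])
def nf():
    s=get_state(); M=R.from_quat(s['orientation'][[1,2,3,0]]).as_matrix(); N=np.stack([x_,Rz@[0,1,0],n_],1)
    print('TCP in nest',(N.T@(s['tcp_pos']-o_)).round(4),'f nest',(N.T@s['wrist_force']).round(1),'gap',s['finger_gap'],s['grip_force'])
    return s,M,N
E
python3 - <<'E'
from m import *
p,d,c=shot('wrist','w3'); s,M,N=nf()
to(o_+n_*.06,-x_,-n_)
P=cloud(d,c['mtx'],c['world_from_camera']); Q=(P-o_)@N
k=(d>0)&(abs(Q[...,0])<.06)&(abs(Q[...,1])<.07)
for nm,lo,hi in(('floor',-.004,.004),('rim',.009,.016)):
    S=Q[k&(Q[...,2]>lo)&(Q[...,2]<hi)]
    if len(S)>10: print(nm,len(S),np.percentile(S,[0,1,50,99,100],axis=0).round(4).tolist())
T=(P-s['tcp_pos'])@M; k=(d>0)&(abs(T[...,0])<.03)&(abs(T[...,1])<.05)&(T[...,2]>.0)&(T[...,2]<.03)
print('block',np.percentile(T[k],[1,50,99],axis=0).round(4).tolist())
E
```

```text
TCP in nest [-0.0002 -0.0008  0.1397] f nest [-1.6  0.2 -3.7] gap 0.012359521809915524 78.76314282417297
t 6.375 at [0.5037 0.1783 0.1703] q [ 0.27 -0.12 -0.81  0.29 -0.15  0.22] shift [-0.0002  0.0008  0.0797] turn [ 0. -0. -0.] f [ 0.8  0.2 -3.9]
floor 5896 [[-0.0304, -0.0524, -0.004], [-0.0302, -0.0475, -0.0026], [-0.0024, -0.003, -0.0005], [0.0279, 0.0424, 0.0032], [0.0286, 0.0464, 0.004]]
rim 1606 [[-0.0304, -0.0517, 0.009], [-0.0302, -0.0514, 0.0092], [-0.0154, -0.0033, 0.0114], [0.0314, 0.0463, 0.013], [0.032, 0.0466, 0.0134]]
block [[-0.0079, -0.0402, 0.0028], [0.0112, -0.0007, 0.008], [0.024, 0.0383, 0.0249]]
```

View pics/w3.png

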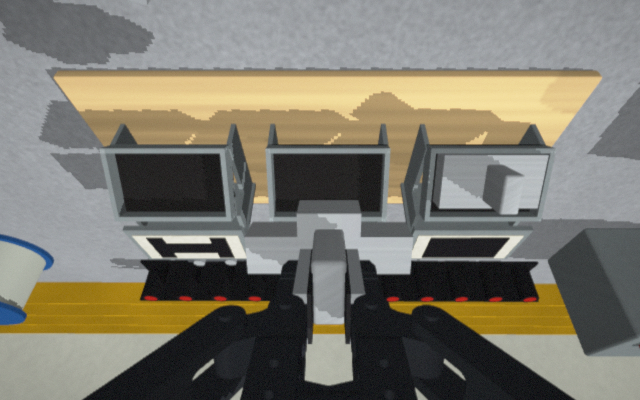

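The wrist view shows the block hanging squarely over the empty middle slot (329,183), with the bar block in the right slot. In the camera frame the block and slot centres agree to about 2 mm, so I lower along the slot normal.

Request:
drive_tool(
  deltas=[
    [[255,0,0,0.015,0,0,0],[255,0,0,0.04,0,0,0],[255,0,0,0.065,0,0,0],[255,0,0,0.085,0,0,0],[255,0,0,0.095,0,0,0],[255,0,0,0.1,0,0,0],[255,0,0,0.105,0,0,0],[255,0,0,0.108,0,0,0],[255,0,0,0.11,0,0,0],[255,0,0,0.11,0,0,0]],
  ],
)

```text
clock: 7.62
tcp_pos: [0.5666, 0.18, 0.0803]
orientation: [0.301, -0.005, 0.954, 0.002]
wrist_force: [-0.3, -0.1, -3.5]
finger_gap: 0.0124
grip_force: 78.7
```

```bash
python3 -c "
from m import *
nf();to(o_+n_*.0235,-x_,-n_)"
```

```text
TCP in nest [-0.0003  0.0002  0.0299] f nest [-2.3 -0.1 -2.7] gap 0.01242531293787374 78.7004041671753
t 7.625 at [0.5666 0.18   0.0803] q [ 0.24  0.13 -0.84  0.01 -0.13  0.19] shift [-0.0003 -0.0002  0.0064] turn [0.1 0.  0. ] f [-0.3 -0.1 -3.5]
```

No contact yet, so I step down slowly while watching the force.

Request:
drive_tool(
  deltas=[
    [[255,0,0,0.001,0,0,0],[255,0,0,0.002,0,0,0],[255,0,0,0.003,0,0,0],[255,0,0,0.004,0,0,0],[255,0,0,0.005,0,0,0],[255,0,0,0.005,0,0,0]],
  ],
)

```text
clock: 8.38
tcp_pos: [0.5692, 0.18, 0.0764]
orientation: [0.301, -0.005, 0.954, 0.002]
wrist_force: [-5.7, 0.2, 1.8]
finger_gap: 0.0122
grip_force: 79.9
```

```bash
python3 -c "
from m import *
nf()"
```

```text
TCP in nest [-0.0004  0.0001  0.0252] f nest [-3.6  0.3  4.7] gap 0.0122354924791134 79.86820578575134
```

Request:
drive_tool(
  deltas=[
    [[255,0,0,0.001,0,0,0],[255,0.001,0,0.001,0,0,0],[255,0.002,0,0.001,0,0,0],[255,0.002,0,0.001,0,0,0]],
  ],
)

```text
clock: 8.88
tcp_pos: [0.5693, 0.18, 0.0764]
orientation: [0.303, -0.005, 0.953, 0.002]
wrist_force: [-11.4, -2.4, 14.2]
finger_gap: 0.0126
grip_force: 81.8
```

```bash
python3 -c "
from m import *
s,_,_=nf();print(s['ft_torque'])
p,d,c=shot('wrist','w4');shot('scene','s4')
a=cv2.imread('pics/scene0.png');
i=np.hstack([cv2.resize(cv2.imread('pics/w4.png')[100:300,200:440],(480,400)),cv2.resize(cv2.imread('pics/s4.png')[130:240,340:428],(320,400),interpolation=cv2.INTER_CUBIC)]);cv2.imwrite('pics/c4.png',i)"
```

```text
TCP in nest [-0.0004  0.0002  0.0252] f nest [-1.3 -2.2 18.2] gap 0.01256335137853362 81.8104612827301
[-0.40481842  0.98230753 -0.21668614]
```

View pics/c4.png

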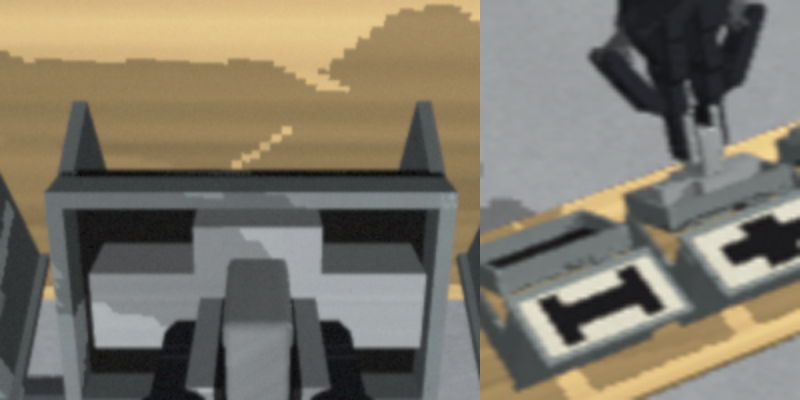

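The crop shows the block inside the recess on all sides, resting on the floor with its lower edge near the lower wall. The contact force is firm (about 18 N), so I ease the pressure, release and withdraw along the slot normal.

Request:
drive_tool(
  deltas=[
    [[255,0,0,-0.001,0,0,0],[220,0,0,-0.001,0,0,0],[170,0,0,-0.001,0,0,0],[130,0,0,-0.001,0,0,0],[130,0,0,-0.001,0,0,0],[130,0,0,-0.001,0,0,0]],
  ],
  newtons=20,
)

```text
clock: 9.72
tcp_pos: [0.568, 0.1799, 0.075]
orientation: [0.301, -0.005, 0.954, 0.002]
wrist_force: [-0.6, 0.1, 0.2]
finger_gap: 0.042
grip_force: 0.0
```

Request:
drive_tool(
  deltas=[
    [[130,0,0,-0.01,0,0,0],[130,0,0,-0.03,0,0,0],[130,0,0,-0.06,0,0,0],[130,0,0,-0.09,0,0,0],[130,0,0,-0.11,0,0,0],[130,0,0,-0.12,0,0,0],[130,0,0,-0.12,0,0,0],[130,0,0,-0.12,0,0,0]],
  ],
)

```text
clock: 10.72
tcp_pos: [0.4989, 0.1789, 0.1726]
orientation: [0.3, -0.005, 0.954, 0.002]
wrist_force: [0.1, 0.0, -0.1]
finger_gap: 0.0417
grip_force: 0.0
```

```bash
python3 - <<'E'
from m import *
p,d,c=shot('wrist','w5'); s,M,N=nf()
Q=(cloud(d,c['mtx'],c['world_from_camera'])-o_)@N
k=(d>0)&(abs(Q[...,0])<.045)&(abs(Q[...,1])<.05)
g=p.astype(int)
S=Q[k&(Q[...,2]>.0155)&(Q[...,2]<.022)]; print('block top',len(S),np.percentile(S,[1,50,99],axis=0).round(4).tolist())
A=np.c_[S[:,:2],np.ones(len(S))]; print('tilt deg',np.degrees(np.linalg.lstsq(A,S[:,2],rcond=None)[0][:2]))
S=Q[k&(Q[...,2]>.046)&(Q[...,2]<.054)]; print('rib top',len(S),np.median(S,0) if len(S) else '')
S=Q[k&(abs(Q[...,2])<.004)]; print('floor',np.percentile(S,[1,50,99],axis=0).round(4).tolist())
E
```

```text
TCP in nest [-0.0031 -0.0002  0.1441] f nest [ 0.8  0.3 -0.1] gap 0.04203235176248305 0.0
block top 2690 [[-0.0258, -0.04, 0.0158], [-0.0056, -0.0016, 0.0174], [0.0168, 0.0383, 0.0191]]
tilt deg [ 0.06137318 -0.09009094]
rib top 750 [-0.0049839  -0.00085444  0.04930741]
floor [[-0.0302, -0.0476, -0.0034], [0.013, -0.0177, -0.0005], [0.0445, 0.0425, 0.0036]]
```

View pics/w5.png

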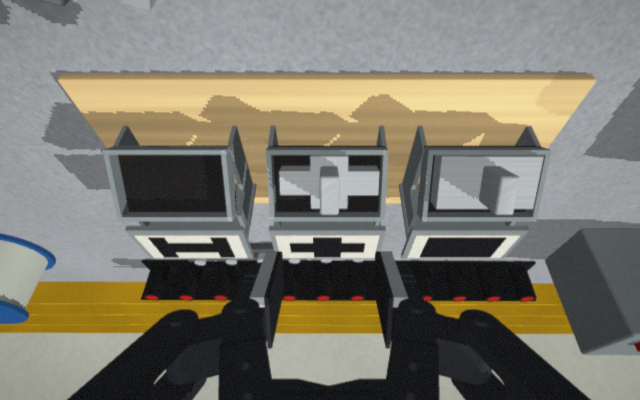

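The block lies flat in the cross slot at (329,183), parallel to the floor within 0.1° and with its top 17.9 mm above it. It rests at the lower wall, the gripper is clear and the bar block is undisturbed.

```bash
python3 -c "
from workcell import *
print(hand_in())"
```

```text
the job is handed in; nothing more can be done
None
```

The cross block is out of the die and lying flat, fully home in the cross-labelled slot; I lowered it in at the slot's tilt, did not touch the other two blocks, and handed the job in at about 11 s on the clock.

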